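# Shorten the window squeegee and take off its head to dry

### The arm

A 6-joint arm with a two-finger parallel gripper is mounted at the origin on a cart in front of the work surface, level with it; the furniture and walls round the work are solid. World frame = base frame: x ahead of the robot, y to its left, z up, the work surface at z = 0. Lengths are in mm, angles in degrees, forces in N, time in s.
With the tool pointing down it reaches from about 350 to 850 mm from the base axis. Payload 8.1 kg.
Tool frame: the origin (TCP) lies at the very end of the fingers, on their centre line; the grasp point (between the pads) lies 19 mm behind it (r.grasp_offset is the distance from the TCP to the grasp point, in mm); z points along the fingers, y is the line along which they close (so a half turn about z gives the same grasp; the last joint's range is limited). The gripper opens to 85 mm and grips with 20 to 120 N. Pads are 22 mm wide; open, the fingers measure 114 mm over their backs; the gripper's body (76 mm by 85 mm) begins 54 mm behind the grasp point. The pads swing forward as they close: fully open they stand 13 mm farther back than shut.
Start: joints at [71.883, 7.471, 85.268, -0, 87.261, -4.893], TCP at [137.231, 584.1, 231.292] pointing down, gripper open.
Joint ranges: [-169.43, 169.43], [-51.17, 129.36], [1.28, 143.12], [-76.62, 256.62], [0, 156.53], [-152.29, 152.29]. Speed limits (degrees/s): [136.94, 136.94, 159.86, 180, 180, 180].

### API

Orientations are given as [roll, pitch, yaw] about the fixed x, y, z axes, in that order (R = Rz(yaw) Ry(pitch) Rx(roll)).
In Python, from bench import r gives the robot as it stands.
- The arm moves only by the tool carry_out, never from a script. Its argument "commands" is a list of rows, each an object with "jaw": the finger opening in m, from 0 to 0.0854; "translation": the shift along the tool's x, y, z in m, a list of three; "spin": the turn about the tool's z in rad. A call has exactly 8 rows; each row shifts and turns the commanded pose from where the row before left it, along the tool's axes as they then stand; what a row does not reach is not made up. A row lasts 1/12 s, in which the tool goes at most 41.7 mm and 7.16 degrees, less where a joint would pass 70% of its speed; a pose out of reach is approached as far as the arm can. A call is refused whole if a number of a shift passes 0.0417 or a number of a turn 0.125, either way. A call with a gripper value outside its range is refused whole. The fingers move at their own pace and stop on an object; "squeeze" is the grip in N (left out, the last holds). Time passes only in rows, so rows that do not move let the fingers close, or fill a call up. It gives the time, the measured TCP pose, the force, the opening and the grip force at its end, in the units of the state.
- r.sense(): the state, without advancing time (a new reading comes with each control period).
- r.snapshot(name): name is "scene" or "side" or "wrist"; returns a dict with "pixels" (384x512x3 uint8, blue, green, red), "K" (3x3 intrinsics, pixels), "dist_coeffs" ([k1, k2, p1, p2, k3] as OpenCV has them; the pictures are not rectified), "extrinsics" (4x4, takes a point from camera to world coordinates). Camera axes: x right, y down, z forward; pixel columns grow to the right and rows downward; lengths in mm; the calibration is good to about 2 mm. A picture is of the moment at which its call begins. There is no depth.
- r.hand_in(): hands the job in; it is judged then, once.
Trained networks look in a picture, given as the dict that the camera call returned (one of the last four; its "shot" number tells which), for a name from the list of things; names that differ only in an ending like _2 or _b are one class to them, and where a whole thing is asked for, a point or a joint stands for the part that bears it (a point fixed in the world has none). Each returns a list of dicts, best first, with "score" (0 to 1); they miss things now and then, are a little off and sometimes report something else, mostly with a low value. They report only what shows in the picture. A call takes as long as a camera call. They do not tell look-alikes from the thing itself.
- r.spot_in(picture, target): "xy" ([column, row] in pixels, amid what is visible of it).
- r.regions_of(picture, target): "pixels" (384x512 bool, what is visible of it) and "xy" ([column, row] in pixels, amid what is visible of it).
- r.landmark_of(picture, target): "xy" ([column, row] in pixels: a listed point, or the origin of a listed thing).
The state is a dict: "time": time; "joint_pos": joint angles; "qd": joint speeds; "joint_efforts": joint torques, N m; "tool_pos": TCP position; "tcp_rot": TCP orientation; "ft_force": force on the tool from outside, world axes, zero at the start; "wrist_torque": the same for the moment, N m; "finger_gap": finger opening in mm; "grip_force": force on a finger pad.
Only numpy, scipy, OpenCV 4.12 (cv2) and the standard library are available. Lean on these libraries where they do the work, as an engineer would, in place of code of your own. Each camera call takes 0.05 s, during which the arm holds its last target. There are 200 camera calls.

### The job

The window squeegee lies in its stand, drawn out long: press the round spring pin in the side of its square outer tube flush, and slide the tube towards the clamp until the pin pops out through the tube's second hole. Then hold in the round release button on the squeegee head while you pull the head straight off the end of the tube, lower the head into the drip tray and leave it lying flat inside the tray's walls, bottom down, let go and not dropped. Leave the mug, the honey jar and the tin where they are.

Things in the scene. Friction and masses are not known exactly. Their poses are not given: they have to be found in the camera images.
- wand_stand: Fixed stand: dark steel foot, black clamp block (x -203 to -147 mm, 115 mm high) holding a bare steel inner tube, 32 mm square, level, axis 90 mm above the worktop. Origin on the worktop under the spring pin; x along the tube, away from the clamp towards the squeegee head; y to the side where the pin stands out; z up. Worktop is clear under the outer tube and head.
- outer_tube (a joint): Slide of the bright square outer tube (40 x 40 mm, 160 long, wall 3) over the inner tube, m: 0 = drawn out, pin in hole 1 (start); grows as the tube slides towards the clamp (stand's -x); 0.090 = pin in hole 2; end stop 0.097. It cannot turn; friction about 1.5 N once the pin is in. The holes leave the pin 1.5 mm of play either way.
- snap_pin (a joint): How far the spring pin is pressed in (along the stand's -y), m: 0 = out, 7 mm proud of the outer tube's side, locking the tube; 0.007 = flush; 0.010 = held under the wall between holes. Spring 4 N at 0, about 7 N flush. Once flush, it rides under the wall when the tube is moved and springs out in the next hole.
- pin_place (a point): Fixed point at the middle of the steel pin (16 mm thick, domed, fixed lengthwise in the inner tube), in the plane of the outer tube's side: 20 mm off the tube axis, 90 mm high. Axes as wand_stand. Pinching the tube here, one pad flat over the pin and the other on the far side of the tube, presses the pin flush and grips the tube.
- hole1 (a point): Middle of the outer tube's hole 1 (19 mm round), on its side face, 25 mm from its inboard end (the end nearer the clamp) and 20 mm off the axis; moves with the tube. Axes as wand_stand.
- hole2 (a point): Middle of hole 2, the same size, 90 mm from hole 1 towards the squeegee head, 45 mm from the tube's outboard end.
- squeegee_head: Loose grey head, about 200 g: collar 46 long, 44 wide (y), 48 mm high, crossbar 130 wide (y), 30 high, black rubber blade in front. Origin: middle of the collar, on the tube axis; x outward from collar (-23 mm) to blade (76 mm), z up, flat underside at z -24. Clipped on the outer tube's outboard end and slides with it; carried 158 mm outward of hole 1.
- clip_button (a joint): How far the head's release button is pressed (along the head's -y), m: 0 = out, 0.005 = flush with the collar's side. The clip lets go at 0.0045; spring 2.4 N at 0, 4.5 N flush. Pinching button and the far side of the collar presses it; held in, the head pulls straight off along its +x from a 26 mm square spigot, 34 mm long.
- button_place (a point): Middle of the black round release button (18 mm across, standing 5 mm proud) in the plane of the collar's +y side, 22 mm from the head's origin, at the same x and height as the origin.
- blade_edge (a point): Middle of the front edge of the rubber blade, at x 76 mm, z -9 mm of the head.
- drip_tray: Fixed shallow white tray, 160 (x) x 210 (y) x 16 mm with 4 mm walls; origin under its middle, floor 4 mm above it. The head fits with its x along the tray's x, either way round.
- mug: Bystander: low green and white mug, 64 x 89 x 48 mm, origin under its middle.
- honey_jar: Bystander: round jar with a light lid, 63 mm across, 82 mm high, origin under its middle.
- tin: Bystander: short round tin, 76 mm across, 58 mm high, origin under its middle.
Not all that is in view belongs to the job. Several things have the shape of the squeegee_head; the one meant has the colours described above.

How it is judged:
By the outcome, as a careful person would: the job done as asked, in the order asked, and still so for the second after the job is handed in, with the robot touching nothing.
It also fails if it takes over 48 s, if anything falls off the work surface, if the arm or the gripper's body presses on something with over 40 N, if the wrist force passes 120 N, or if a joint passes its speed limit or range.

## Working session

There is one attempt and no reset: what is moved stays moved. The work goes in short steps, Python scripts to look and compute and a tool call to move; the robot and the scene stay as the last step left them, time stands still between calls to the robot, and variables do not carry over. Pictures are saved under pics/ and viewed, at most 10 in all, crops included, and the job is handed in when it is done.

Besides the shell and the picture viewer there is one more tool, called after "Emit:" as a command line: name --argument value ..., lists and objects as JSON in quotes. carry_out: Moves the arm, as the interface text tells. Its arguments: {"type":"object","properties":{"commands":{"type":"array","items":{"type":"object","properties":{"jaw":{"type":"number"},"translation":{"type":"array","items":{"type":"number"}},"spin":{"type":"number"}}}},"squeeze":{"type":"number"}},"required":["commands"]}

```bash
mkdir -p pics; ls
cat > h.py <<'E'
import numpy as np, cv2
from bench import r
def ray(p,xy):
    u=cv2.undistortPoints(np.array([[xy]],float),np.array(p["K"],float),np.array(p["dist_coeffs"],float))[0,0]
    T=np.array(p["extrinsics"],float); d=T[:3,:3]@np.array([u[0],u[1],1.]); return T[:3,3],d/np.linalg.norm(d)
def atz(p,xy,z):
    o,d=ray(p,xy); return o+d*(z-o[2])/d[2]
def tri(obs):
    A=np.zeros((3,3));b=np.zeros(3)
    for p,xy in obs:
        o,d=ray(p,xy);M=np.eye(3)-np.outer(d,d);A+=M;b+=M@o
    X=np.linalg.solve(A,b)
    return X,[round(float(np.linalg.norm((np.eye(3)-np.outer(d,d))@(X-o))),1) for o,d in [ray(*q) for q in obs]]
def proj(p,X):
    T=np.linalg.inv(np.array(p["extrinsics"],float))
    return cv2.projectPoints(np.array(X,float).reshape(-1,3),cv2.Rodrigues(T[:3,:3])[0],T[:3,3],np.array(p["K"],float),np.array(p["dist_coeffs"],float))[0][:,0]
E
python3 - <<'E'
from h import *
np.set_printoptions(precision=1,suppress=True)
P={n:r.snapshot(n) for n in("scene","side","wrist")}
cv2.imwrite("pics/a.png",np.hstack([P["scene"]["pixels"],P["side"]["pixels"]])[:, :]) if 0 else None
for n in P: cv2.imwrite(f"pics/{n}0.png",P[n]["pixels"])
for n in P:
    print(n,np.array(P[n]["extrinsics"])[:3,3])
    for t in "wand_stand pin_place hole1 hole2 squeegee_head button_place blade_edge drip_tray mug honey_jar tin".split():
        print(t,[(round(d["score"],2),np.round(d["xy"]).astype(int).tolist(),atz(P[n],d["xy"],90 if t in("pin_place","hole1","hole2","squeegee_head","button_place","blade_edge") else 0)[:2].round().tolist()) for d in r.landmark_of(P[n],t)[:4]])
s=r.sense();print(s)
E
```

```text
pics
scene [-327.7 -623.7  671.5]
wand_stand []
pin_place [(0.92, [253, 188], [574.0, -40.0])]
hole1 [(0.83, [250, 188], [568.0, -32.0])]
hole2 [(0.83, [250, 188], [568.0, -32.0])]
squeegee_head []
button_place [(0.83, [172, 207], [357.0, 103.0]), (0.67, [214, 179], [562.0, 105.0])]
blade_edge [(0.79, [158, 223], [274.0, 78.0]), (0.75, [192, 175], [548.0, 185.0])]
drip_tray []
mug [(0.82, [383, 244], [621.0, -453.0])]
honey_jar [(0.59, [260, 182], [767.0, 52.0])]
tin [(0.66, [225, 171], [780.0, 223.0])]
side [ -213.9 -1282.4   837. ]
wand_stand [(0.68, [260, 205], [588.0, -41.0])]
pin_place [(0.68, [252, 185], [553.0, -41.0])]
hole1 [(0.84, [253, 186], [553.0, -45.0])]
hole2 [(0.84, [253, 186], [553.0, -45.0])]
squeegee_head [(0.85, [187, 184], [355.0, 80.0]), (0.83, [142, 176], [238.0, 227.0]), (0.56, [237, 170], [571.0, 98.0])]
button_place [(0.97, [143, 178], [234.0, 209.0]), (0.86, [190, 186], [360.0, 65.0]), (0.54, [228, 167], [551.0, 134.0])]
blade_edge [(0.91, [176, 195], [290.0, 27.0]), (0.74, [124, 177], [176.0, 251.0]), (0.7, [223, 164], [550.0, 175.0]), (0.53, [255, 187], 
[... 230 characters left out ...]
0.84, [267, 169], [781.0, 213.0]), (0.44, [229, 168], [645.0, 296.0])]
wrist [ 64.6 599.8 373.4]
wand_stand []
pin_place []
hole1 []
hole2 []
squeegee_head [(0.68, [62, 382], [345.0, 272.0])]
button_place []
blade_edge [(0.63, [139, 253], [187.0, 443.0])]
drip_tray []
mug []
honey_jar []
tin []
{'time': 1.8, 'joint_pos': array([71.9,  7.5, 85.3, -0. , 87.3, -4.9]), 'qd': array([ 0.1,  0. , -0.1, -0. , -0. , -0. ]), 'joint_efforts': array([  0. , -56.9, -50.1,  -0. ,   0. ,   0. ]), 'tool_pos': array([137.2, 584.1, 231.3]), 'tcp_rot': array([-180. ,    0. ,  166.8]), 'ft_force': array([ 0.4, -0.9, -0.1]), 'wrist_torque': array([0., 0., 0.]), 'grip_force': 0.0, 'finger_gap': 85.11700281239357}
```

View pictures.

Run:
```python
import cv2,numpy as np
a=cv2.imread("pics/scene0.png")[130:300,100:440];b=cv2.imread("pics/side0.png")[130:300,80:420]
f=lambda i:cv2.resize(i,(600,300))
cv2.imwrite("pics/v1.png",np.vstack([f(a),f(b)]))
```

```text
(no output)
```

View pics/v1.png

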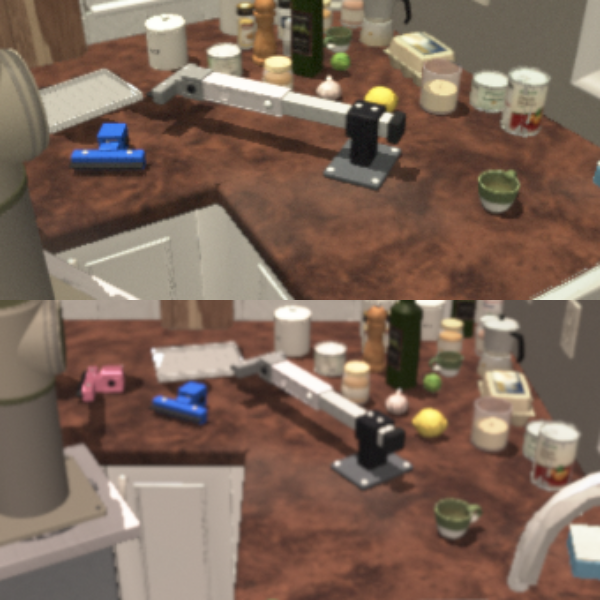

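View pics/wrist0.png

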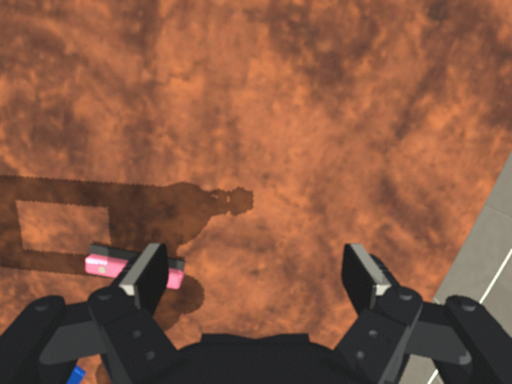

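```bash
cat >> h.py <<'E'
def plan(X,yaw,n,from_=None):
    s=r.sense(); p=np.array(s["tool_pos"]); y=np.radians(s["tcp_rot"][2]); t=np.radians(yaw)
    d=(np.array(X,float)-p)/n; sp=-(t-y)/n
    for i in range(n):
        c,q=np.cos(y),np.sin(y)
        print((np.array([c*d[0]+q*d[1],q*d[0]-c*d[1],-d[2]])/1000).round(4).tolist(),round(sp,4)); y-=sp
E
python3 -c "
from h import *
plan((540,-20,260),92,24)"
```

```text
[-0.0221, -0.0207, -0.0012] 0.0544
[-0.0232, -0.0194, -0.0012] 0.0544
[-0.0242, -0.0181, -0.0012] 0.0544
[-0.0252, -0.0168, -0.0012] 0.0544
[-0.026, -0.0154, -0.0012] 0.0544
[-0.0268, -0.014, -0.0012] 0.0544
[-0.0276, -0.0125, -0.0012] 0.0544
[-0.0282, -0.011, -0.0012] 0.0544
[-0.0287, -0.0094, -0.0012] 0.0544
[-0.0292, -0.0079, -0.0012] 0.0544
[-0.0296, -0.0063, -0.0012] 0.0544
[-0.0299, -0.0046, -0.0012] 0.0544
[-0.0301, -0.003, -0.0012] 0.0544
[-0.0302, -0.0014, -0.0012] 0.0544
[-0.0303, 0.0003, -0.0012] 0.0544
[-0.0302, 0.0019, -0.0012] 0.0544
[-0.03, 0.0036, -0.0012] 0.0544
[-0.0298, 0.0052, -0.0012] 0.0544
[-0.0295, 0.0068, -0.0012] 0.0544
[-0.0291, 0.0084, -0.0012] 0.0544
[-0.0286, 0.01, -0.0012] 0.0544
[-0.028, 0.0115, -0.0012] 0.0544
[-0.0273, 0.013, -0.0012] 0.0544
[-0.0266, 0.0145, -0.0012] 0.0544
```

Emit:
carry_out --commands '[{"jaw":0.085,"translation":[-0.022,-0.021,-0.001],"spin":0.054},{"jaw":0.085,"translation":[-0.023,-0.019,-0.001],"spin":0.054},{"jaw":0.085,"translation":[-0.024,-0.018,-0.001],"spin":0.054},{"jaw":0.085,"translation":[-0.025,-0.017,-0.001],"spin":0.054},{"jaw":0.085,"translation":[-0.026,-0.015,-0.001],"spin":0.054},{"jaw":0.085,"translation":[-0.027,-0.014,-0.001],"spin":0.054},{"jaw":0.085,"translation":[-0.028,-0.012,-0.001],"spin":0.054},{"jaw":0.085,"translation":[-0.028,-0.011,-0.001],"spin":0.054}]'

```text
time: 2.47
tool_pos: [272.5, 382.5, 239.5]
tcp_rot: [180.0, 0.0, 141.9]
ft_force: [0.9, 0.3, -0.3]
finger_gap: 85.0
grip_force: 0.0
```

Emit:
carry_out --commands '[{"jaw":0.085,"translation":[-0.029,-0.009,-0.001],"spin":0.054},{"jaw":0.085,"translation":[-0.029,-0.008,-0.001],"spin":0.054},{"jaw":0.085,"translation":[-0.03,-0.006,-0.001],"spin":0.054},{"jaw":0.085,"translation":[-0.03,-0.005,-0.001],"spin":0.054},{"jaw":0.085,"translation":[-0.03,-0.003,-0.001],"spin":0.054},{"jaw":0.085,"translation":[-0.03,-0.001,-0.001],"spin":0.054},{"jaw":0.085,"translation":[-0.03,0,-0.001],"spin":0.054},{"jaw":0.085,"translation":[-0.03,0.002,-0.001],"spin":0.054}]'

```text
time: 3.13
tool_pos: [407.8, 182.1, 247.6]
tcp_rot: [180.0, 0.0, 117.1]
ft_force: [0.1, 0.3, 0.4]
finger_gap: 84.9
grip_force: 0.0
```

Emit:
carry_out --commands '[{"jaw":0.085,"translation":[-0.03,0.004,-0.001],"spin":0.054},{"jaw":0.085,"translation":[-0.03,0.005,-0.001],"spin":0.054},{"jaw":0.085,"translation":[-0.029,0.007,-0.001],"spin":0.054},{"jaw":0.085,"translation":[-0.029,0.008,-0.001],"spin":0.054},{"jaw":0.085,"translation":[-0.029,0.01,-0.001],"spin":0.054},{"jaw":0.085,"translation":[-0.028,0.012,-0.001],"spin":0.054},{"jaw":0.085,"translation":[-0.027,0.013,-0.001],"spin":0.054},{"jaw":0.085,"translation":[-0.027,0.014,-0.001],"spin":0.054}]'

```text
time: 3.8
tool_pos: [543.7, -18.4, 255.4]
tcp_rot: [180.0, -0.0, 92.4]
ft_force: [0.4, 0.3, 0.3]
finger_gap: 84.6
grip_force: 0.0
```

Run:
```python
from h import *
np.set_printoptions(precision=1,suppress=True)
s=r.sense();print(s["time"],s["tool_pos"],s["tcp_rot"])
p=r.snapshot("wrist"); cv2.imwrite("pics/w1.png",p["pixels"])
print(np.array(p["extrinsics"]))
for t in "pin_place hole1 hole2 squeegee_head button_place blade_edge".split():
    print(t,[(round(d["score"],2),np.round(d["xy"]).astype(int).tolist(),atz(p,d["xy"],90)[:2].round().tolist()) for d in r.landmark_of(p,t)[:4]])
```

```text
3.8 [543.7 -18.4 255.4] [180.   -0.   92.4]
[[  1.    0.    0.  540.1]
 [  0.   -1.   -0.3  54.5]
 [  0.    0.3  -1.  398.5]
 [  0.    0.    0.    1. ]]
pin_place [(0.78, [274, 194], [565.0, -40.0]), (0.49, [264, 35], [547.0, 116.0])]
hole1 [(0.94, [274, 196], [565.0, -43.0]), (0.64, [271, 107], [557.0, 50.0])]
hole2 [(0.94, [274, 196], [565.0, -43.0]), (0.64, [271, 107], [557.0, 50.0])]
squeegee_head [(0.92, [288, 33], [569.0, 119.0])]
button_place [(0.59, [266, 35], [548.0, 117.0])]
blade_edge [(0.71, [92, 10], [382.0, 134.0]), (0.19, [274, 108], [559.0, 50.0])]
```

View pics/w1.png

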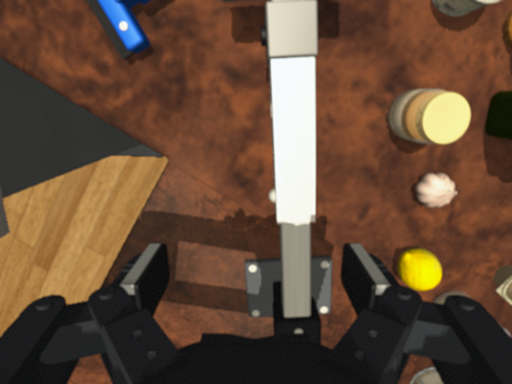

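Run:
```python
from h import *
np.set_printoptions(precision=1,suppress=True)
p=r.snapshot("wrist"); g=cv2.cvtColor(p["pixels"],cv2.COLOR_BGR2GRAY).astype(int)
L=[];R=[]
for v in range(70,216,8):
    row=g[v]; 
    gr=np.diff(cv2.GaussianBlur(row.astype(np.float32)[None],(3,1),0)[0])
    l=262+np.argmax(gr[262:290])+.5; q=305+np.argmin(gr[305:330])+.5
    L.append(atz(p,(l,v),110)[:2]);R.append(atz(p,(q,v),110)[:2])
    if v%32==6: print(v,g[v,264:284].tolist(),l,q)
for E in(L,R):
    E=np.array(E);k=np.polyfit(E[:,1],E[:,0],1);e=E[:,0]-np.polyval(k,E[:,1]);m=abs(e)<2;k=np.polyfit(E[m,1],E[m,0],1);print(k,np.degrees(np.arctan(k[0])),"x at y=-40,50",np.polyval(k,[-40,50,110]),m.sum(),np.std(e[m]))
for c in((271,57),(316,57),(277,222),(316,222)):print(atz(p,c,110))
```

```text
70 [65, 57, 51, 44, 40, 46, 77, 150, 234, 251, 250, 249, 249, 249, 249, 249, 249, 249, 249, 249] 270.5 315.5
102 [78, 79, 78, 74, 74, 73, 89, 109, 147, 221, 249, 250, 249, 249, 249, 249, 249, 249, 249, 249] 272.5 315.5
134 [80, 80, 82, 83, 84, 87, 87, 91, 97, 118, 194, 246, 251, 250, 249, 249, 249, 249, 249, 249] 273.5 316.5
166 [81, 83, 87, 88, 88, 90, 89, 91, 86, 82, 97, 172, 242, 251, 250, 249, 249, 249, 249, 249] 274.5 316.5
198 [74, 75, 74, 76, 85, 120, 167, 200, 222, 232, 241, 233, 212, 233, 248, 249, 248, 248, 248, 248] 269.5 316.5
[ -0.1 560.9] -5.981112593704953 x at y=-40,50 [565.1 555.7 549.4] 18 0.7064167575810174
[ -0.1 601.8] -5.913456796681804 x at y=-40,50 [605.9 596.6 590.4] 19 0.43554239659794103
[551.5  96.5 110. ]
[592.   98.7 110. ]
[567.3 -62.2 110. ]
[608.1 -60.4 110. ]
```

```bash
python3 -c "
from h import *
plan((585.2,-37.5,69),95.95,16)"
```

```text
[-0.0015, 0.0026, 0.0117] -0.0036
[-0.0015, 0.0026, 0.0117] -0.0036
[-0.0015, 0.0026, 0.0117] -0.0036
[-0.0015, 0.0026, 0.0117] -0.0036
[-0.0015, 0.0026, 0.0117] -0.0036
[-0.0015, 0.0026, 0.0117] -0.0036
[-0.0015, 0.0026, 0.0117] -0.0036
[-0.0015, 0.0026, 0.0117] -0.0036
[-0.0015, 0.0026, 0.0117] -0.0036
[-0.0015, 0.0025, 0.0117] -0.0036
[-0.0016, 0.0025, 0.0117] -0.0036
[-0.0016, 0.0025, 0.0117] -0.0036
[-0.0016, 0.0025, 0.0117] -0.0036
[-0.0016, 0.0025, 0.0117] -0.0036
[-0.0016, 0.0025, 0.0117] -0.0036
[-0.0016, 0.0025, 0.0117] -0.0036
```

Emit:
carry_out --commands '[{"jaw":0.085,"translation":[-0.003,0.006,0.013],"spin":-0.01},{"jaw":0.085,"translation":[-0.004,0.006,0.013],"spin":-0.01},{"jaw":0.085,"translation":[-0.004,0.006,0.014],"spin":-0.01},{"jaw":0.085,"translation":[-0.004,0.006,0.014],"spin":-0.01},{"jaw":0.085,"translation":[-0.004,0.006,0.014],"spin":-0.01},{"jaw":0.085,"translation":[-0.004,0.006,0.014],"spin":-0.01},{"jaw":0.085,"translation":[-0.002,0.005,0.013],"spin":-0.002},{"jaw":0.085,"translation":[0,0,0.01],"spin":0}]'

```text
time: 4.87
tool_pos: [585.4, -39.0, 147.3]
tcp_rot: [-179.9, -0.0, 96.1]
ft_force: [-0.9, 0.2, -0.6]
finger_gap: 84.7
grip_force: 0.0
```

```bash
python3 -c "
from h import *
p=r.snapshot('wrist');cv2.imwrite('pics/w2.png',p['pixels'])
s=r.sense();print(s['tool_pos'],s['tcp_rot'])
print([(round(d['score'],2),np.round(d['xy']).astype(int).tolist(),atz(p,d['xy'],90)[:2].round(1).tolist()) for d in r.landmark_of(p,'pin_place')])
plan((585.2,-37.5,69),95.95,8)"
```

```text
[583.95480585 -38.65134868 145.37529701] [-1.79695577e+02 -8.12815912e-02  9.60755908e+01]
[(0.8, [224, 210], [563.1, -42.5])]
[0.0001, 0.0002, 0.0097] 0.0003
[0.0001, 0.0002, 0.0097] 0.0003
[0.0001, 0.0002, 0.0097] 0.0003
[0.0001, 0.0002, 0.0097] 0.0003
[0.0001, 0.0002, 0.0097] 0.0003
[0.0001, 0.0002, 0.0097] 0.0003
[0.0001, 0.0002, 0.0097] 0.0003
[0.0001, 0.0002, 0.0097] 0.0003
```

View pics/w2.png

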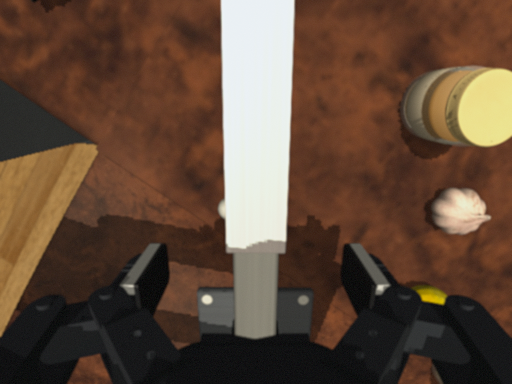

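```bash
python3 -c "
from h import *
p=r.snapshot('wrist');s=r.sense();print(s['tool_pos'],s['tcp_rot'])
c=np.array([np.cos(np.radians(95.95)),np.sin(np.radians(95.95))])
for n,xy,z in(('pin',(222,209),90),('inb',(228,250),110),('inb',(285,242),110),('innerL',(235,330),106),('innerR',(276,330),106),('L',(222,100),110),('R',(292,100),110)):
  X=atz(p,xy,z)[:2]; d=X-s['tool_pos'][:2]; print(n,X,'along',d@c,'side(y)',d@np.array([-c[1],c[0]]))
"
```

```text
[584.60005044 -38.59727733 148.56701547] [-1.79830386e+02 -4.81755076e-02  9.60797996e+01]
pin [559.78070881 -41.28156236] along -0.09703773602800422 side(y) 24.96388769492198
inb [567.56871008 -62.52844248] along -22.03676368977166 side(y) 19.42030549773429
inb [604.76082607 -52.51612479] along -15.933739820649457 side(y) -18.609328959529712
innerL [ 577.89297809 -131.90872534] along -92.11349577242419 side(y) 16.34365461745446
innerR [ 608.84504417 -128.47359972] along -91.90538395907313 side(y) -14.797751463205321
L [556.33826242  33.18197729] along 74.32219294311217 side(y) 20.668858020120396
R [596.67073544  37.48165158] along 74.417817830284 side(y) -19.892039839996343
```

Emit:
carry_out --commands '[{"jaw":0.085,"translation":[0.001,0,0.011],"spin":0},{"jaw":0.085,"translation":[0,0,0.011],"spin":0},{"jaw":0.085,"translation":[0,0,0.011],"spin":0},{"jaw":0.085,"translation":[0,0,0.011],"spin":0},{"jaw":0.085,"translation":[0,0,0.011],"spin":0},{"jaw":0.085,"translation":[0,0,0.011],"spin":0},{"jaw":0.085,"translation":[0,0,0.011],"spin":0},{"jaw":0.085,"translation":[0,0,0.001],"spin":0}]'

```text
time: 5.68
tool_pos: [583.7, -37.7, 69.0]
tcp_rot: [-179.8, -0.1, 96.1]
ft_force: [-0.7, 0.3, -0.5]
finger_gap: 84.8
grip_force: 0.0
```

Emit:
carry_out --commands '[{"jaw":0.03,"translation":[0,0,0],"spin":0},{"jaw":0.03,"translation":[0,0,0],"spin":0},{"jaw":0.03,"translation":[0,0,0],"spin":0},{"jaw":0.03,"translation":[0,0,0],"spin":0},{"jaw":0.03,"translation":[0,0,0],"spin":0},{"jaw":0.03,"translation":[0,0,0],"spin":0},{"jaw":0.03,"translation":[0,0,0],"spin":0},{"jaw":0.03,"translation":[0,0,0],"spin":0}]' --squeeze 35

```text
time: 6.35
tool_pos: [586.0, -38.1, 73.4]
tcp_rot: [179.9, 0.0, 96.1]
ft_force: [-3.7, 0.2, 6.3]
finger_gap: 39.8
grip_force: 37.4
```

Emit:
carry_out --commands '[{"jaw":0.03,"translation":[-0.005,0,0],"spin":0},{"jaw":0.03,"translation":[-0.01,0,0],"spin":0},{"jaw":0.03,"translation":[-0.012,0,0],"spin":0},{"jaw":0.03,"translation":[-0.012,0,0],"spin":0},{"jaw":0.03,"translation":[-0.012,0,0],"spin":0},{"jaw":0.03,"translation":[-0.012,0,0],"spin":0},{"jaw":0.03,"translation":[-0.012,0,0],"spin":0},{"jaw":0.03,"translation":[-0.005,0,0],"spin":0}]'

```text
time: 7.02
tool_pos: [594.1, -118.4, 73.3]
tcp_rot: [180.0, 0.0, 96.0]
ft_force: [-7.7, 1.4, 7.7]
finger_gap: 39.6
grip_force: 37.3
```

Emit:
carry_out --commands '[{"jaw":0.03,"translation":[-0.002,0,0],"spin":0},{"jaw":0.03,"translation":[-0.002,0,0],"spin":0},{"jaw":0.03,"translation":[-0.002,0,0],"spin":0},{"jaw":0.03,"translation":[-0.001,0,0],"spin":0},{"jaw":0.03,"translation":[-0.001,0,0],"spin":0},{"jaw":0.03,"translation":[-0.001,0,0],"spin":0},{"jaw":0.03,"translation":[-0.001,0,0],"spin":0},{"jaw":0.03,"translation":[0,0,0],"spin":0}]'

```text
time: 7.68
tool_pos: [595.1, -127.8, 73.4]
tcp_rot: [180.0, 0.0, 96.1]
ft_force: [-6.4, 0.3, 7.1]
finger_gap: 39.9
grip_force: 37.2
```

```bash
python3 -c "
from h import *
p=r.snapshot('wrist');cv2.imwrite('pics/w3.png',p['pixels'])
s=r.sense();print(s['tool_pos'],s['ft_force'],s['finger_gap'])
q=r.snapshot('scene')
a=cv2.resize(q['pixels'][160:220,200:300],(800,480))
cv2.imwrite('pics/v3.png',np.vstack([cv2.resize(p['pixels'][60:260,150:400],(400,320)),cv2.resize(a,(400,240))]))
"
```

```text
[ 595.07170885 -127.80398031   73.3798079 ] [-6.71847551 -0.70107642  6.91918817] 39.6422835334521
```

View pics/v3.png

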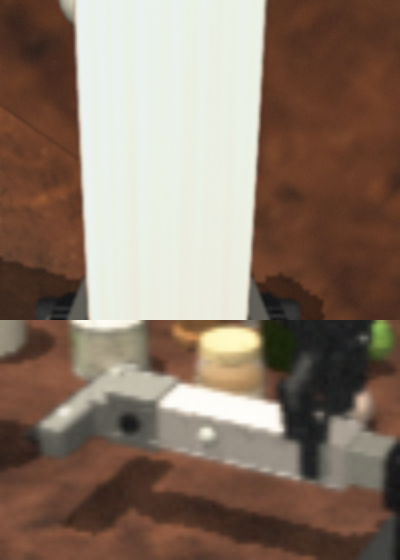

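The crop shows the pin standing out in hole 2 (bump at the upper left of the tube from the wrist, dot at about (207,434) in the lower crop). I'll nudge the tube to check that it's locked.

Emit:
carry_out --commands '[{"jaw":0.03,"translation":[-0.001,0,0],"spin":0},{"jaw":0.03,"translation":[-0.001,0,0],"spin":0},{"jaw":0.03,"translation":[-0.001,0,0],"spin":0},{"jaw":0.03,"translation":[0,0,0],"spin":0},{"jaw":0.03,"translation":[0,0,0],"spin":0},{"jaw":0.03,"translation":[0,0,0],"spin":0},{"jaw":0.03,"translation":[0,0,0],"spin":0},{"jaw":0.03,"translation":[0,0,0],"spin":0}]'

```text
time: 8.45
tool_pos: [595.2, -129.6, 73.3]
tcp_rot: [-180.0, -0.1, 96.1]
ft_force: [-8.5, 4.9, 9.4]
finger_gap: 39.7
grip_force: 37.5
```

Emit:
carry_out --commands '[{"jaw":0.085,"translation":[0.002,0,0],"spin":0},{"jaw":0.085,"translation":[0,0,0],"spin":0},{"jaw":0.085,"translation":[0,0,0],"spin":0},{"jaw":0.085,"translation":[0,0,0],"spin":0},{"jaw":0.085,"translation":[0,0,-0.01],"spin":0},{"jaw":0.085,"translation":[0,0,-0.02],"spin":0},{"jaw":0.085,"translation":[0,0,-0.03],"spin":0},{"jaw":0.085,"translation":[0,0,-0.03],"spin":0}]'

```text
time: 9.12
tool_pos: [594.4, -128.3, 162.9]
tcp_rot: [-179.9, -0.0, 96.1]
ft_force: [0.2, -0.0, 0.2]
finger_gap: 85.1
grip_force: 0.0
```

Emit:
carry_out --commands '[{"jaw":0.085,"translation":[0.01,0,-0.01],"spin":0},{"jaw":0.085,"translation":[0.015,0,0],"spin":0},{"jaw":0.085,"translation":[0.015,0,0],"spin":0},{"jaw":0.085,"translation":[0.015,0,0],"spin":0},{"jaw":0.085,"translation":[0.015,0,0],"spin":0},{"jaw":0.085,"translation":[0.01,0,0],"spin":0},{"jaw":0.085,"translation":[0,0,0],"spin":0},{"jaw":0.085,"translation":[0,0,0],"spin":0}]'

```text
time: 9.78
tool_pos: [586.3, -47.9, 171.5]
tcp_rot: [-179.9, -0.0, 96.2]
ft_force: [0.2, -0.8, 0.0]
finger_gap: 85.4
grip_force: 0.0
```

Run:
```python
from h import *
np.set_printoptions(precision=1,suppress=True)
p=r.snapshot("wrist"); cv2.imwrite("pics/w4.png",p["pixels"])
s=r.sense();print(s["time"],s["tool_pos"],s["tcp_rot"])
for t in "pin_place squeegee_head button_place".split():
    print(t,[(round(d["score"],2),np.round(d["xy"]).astype(int).tolist(),atz(p,d["xy"],90)[:2].round(1).tolist()) for d in r.landmark_of(p,t)[:4]])
```

```text
9.8333 [586.5 -48.6 171.8] [-180.     0.    96.1]
pin_place [(0.61, [228, 187], [563.5, -41.1])]
squeegee_head [(0.95, [258, 101], [580.2, 25.3])]
button_place [(0.93, [229, 97], [558.7, 26.1])]
```

View pics/w4.png

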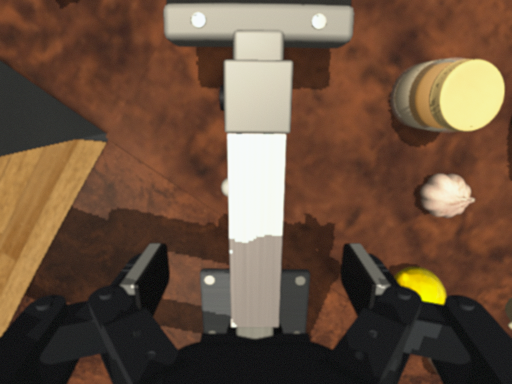

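Emit:
carry_out --commands '[{"jaw":0.085,"translation":[0.0125,0.001,0],"spin":0},{"jaw":0.085,"translation":[0.016,0,0],"spin":0},{"jaw":0.085,"translation":[0.016,0,0.005],"spin":0},{"jaw":0.085,"translation":[0.016,0,0.005],"spin":0},{"jaw":0.085,"translation":[0.016,0,0.01],"spin":0},{"jaw":0.085,"translation":[0,0,0.01],"spin":0},{"jaw":0.085,"translation":[0,0,0.01],"spin":0},{"jaw":0.085,"translation":[0,0,0.005],"spin":0}]'

```text
time: 10.65
tool_pos: [578.9, 27.1, 125.4]
tcp_rot: [-179.9, 0.0, 96.1]
ft_force: [0.3, -0.2, -0.1]
finger_gap: 84.8
grip_force: 0.0
```

Emit:
carry_out --commands '[{"jaw":0.085,"translation":[0,0,0.009],"spin":0},{"jaw":0.085,"translation":[0,0,0.01],"spin":0},{"jaw":0.085,"translation":[0,0,0.01],"spin":0},{"jaw":0.085,"translation":[0,0,0.01],"spin":0},{"jaw":0.085,"translation":[0,0,0.01],"spin":0},{"jaw":0.085,"translation":[0,0,0.01],"spin":0},{"jaw":0.085,"translation":[0,0,0],"spin":0},{"jaw":0.085,"translation":[0,0,0],"spin":0}]'

```text
time: 11.32
tool_pos: [578.9, 27.3, 67.2]
tcp_rot: [-179.9, -0.0, 96.1]
ft_force: [0.5, -0.0, 1.5]
finger_gap: 85.3
grip_force: 0.0
```

Run:
```python
from h import *
np.set_printoptions(precision=1,suppress=True)
P={n:r.snapshot(n) for n in("scene","side")}
s=r.sense();print(s["time"],s["tool_pos"],s["tcp_rot"])
for n in P:
  for f in(r.landmark_of,r.regions_of):
    for d in f(P[n],"drip_tray")[:3]:
        print(n,f.__name__,round(d["score"],2),np.round(d["xy"]),atz(P[n],d["xy"],0)[:2])
        if "pixels" in d and d["score"]>.4:
            c=cv2.findContours(d["pixels"].astype(np.uint8),0,2)[0]; c=max(c,key=cv2.contourArea)
            W=np.array([atz(P[n],q[0],10)[:2] for q in c],np.float32); print(cv2.minAreaRect(W), cv2.approxPolyDP(c,4,True)[:,0].tolist())
  print(n,[(round(d["score"],2),np.round(d["xy"]).tolist()) for d in r.spot_in(P[n],"snap_pin")[:2]])
a=cv2.resize(P["scene"]["pixels"][140:240,90:260],(560,300));b=cv2.resize(P["side"]["pixels"][140:240,110:280],(560,300))
cv2.imwrite("pics/v5.png",np.vstack([a,b]))
```

```text
11.4167 [580.   27.3  68.8] [180.    0.   96.1]
scene call 0.91 [143. 188.] [509.  399.7]
scene call 0.76 [142. 186.] [516.2 412.1]
((516.1084594726562, 395.487060546875), (188.79429626464844, 214.39439392089844), 72.11762237548828) [[178, 183], [155, 170], [116, 185], [131, 204]]
scene [(0.66, [264.0, 187.0])]
side call 0.58 [190. 170.] [490.7 364. ]
side call 0.79 [190. 167.] [501.3 390.6]
((510.6939392089844, 389.21685791015625), (192.54901123046875, 210.3286895751953), 73.36096954345703) [[219, 170], [211, 154], [166, 159], [170, 175]]
side call 0.2 [267. 188.] [685.9  63.4]
side [(0.27, [282.0, 174.0])]
```

View pics/v5.png

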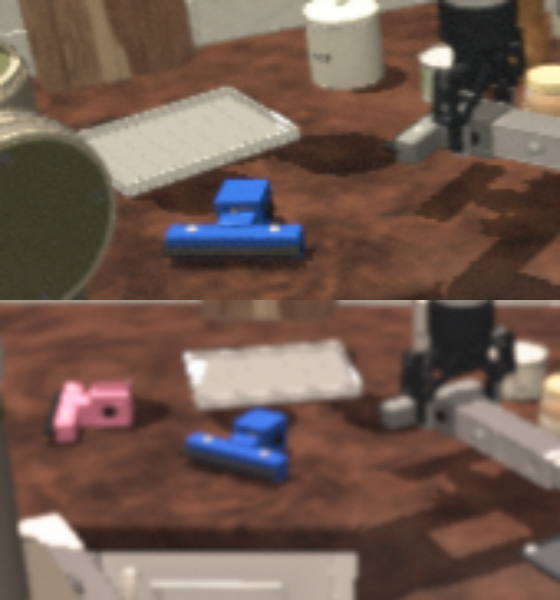

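Emit:
carry_out --commands '[{"jaw":0.035,"translation":[0,0,0],"spin":0},{"jaw":0.035,"translation":[0,0,0],"spin":0},{"jaw":0.035,"translation":[0,0,0],"spin":0},{"jaw":0.035,"translation":[0,0,0],"spin":0},{"jaw":0.035,"translation":[0,0,0],"spin":0},{"jaw":0.035,"translation":[0,0,0],"spin":0},{"jaw":0.035,"translation":[0,0,0],"spin":0},{"jaw":0.035,"translation":[0,0,0],"spin":0}]' --squeeze 35

```text
time: 12.38
tool_pos: [579.7, 27.3, 68.5]
tcp_rot: [180.0, 0.0, 96.1]
ft_force: [-2.7, -0.7, 4.1]
finger_gap: 43.4
grip_force: 40.6
```

Emit:
carry_out --commands '[{"jaw":0.035,"translation":[0.002,0,0],"spin":0},{"jaw":0.035,"translation":[0.003,0,0],"spin":0},{"jaw":0.035,"translation":[0.005,0,0],"spin":0},{"jaw":0.035,"translation":[0.007,0,0],"spin":0},{"jaw":0.035,"translation":[0.008,0,0],"spin":0},{"jaw":0.035,"translation":[0.008,0,0],"spin":0},{"jaw":0.035,"translation":[0.008,0,0],"spin":0},{"jaw":0.035,"translation":[0.008,0,0],"spin":0}]'

```text
time: 13.05
tool_pos: [573.5, 77.6, 67.4]
tcp_rot: [-179.9, -0.1, 96.1]
ft_force: [0.2, 0.0, -2.5]
finger_gap: 43.7
grip_force: 40.1
```

```bash
python3 -c "
from h import *
plan((535,300,200),92,16)"
```

```text
[0.0141, -0.0009, -0.0083] 0.0045
[0.0141, -0.001, -0.0083] 0.0045
[0.0141, -0.001, -0.0083] 0.0045
[0.0141, -0.0011, -0.0083] 0.0045
[0.0141, -0.0012, -0.0083] 0.0045
[0.0141, -0.0012, -0.0083] 0.0045
[0.014, -0.0013, -0.0083] 0.0045
[0.014, -0.0014, -0.0083] 0.0045
[0.014, -0.0014, -0.0083] 0.0045
[0.014, -0.0015, -0.0083] 0.0045
[0.014, -0.0015, -0.0083] 0.0045
[0.014, -0.0016, -0.0083] 0.0045
[0.014, -0.0017, -0.0083] 0.0045
[0.014, -0.0017, -0.0083] 0.0045
[0.014, -0.0018, -0.0083] 0.0045
[0.014, -0.0019, -0.0083] 0.0045
```

Emit:
carry_out --commands '[{"jaw":0.035,"translation":[0.01,0,-0.008],"spin":0},{"jaw":0.035,"translation":[0.014,-0.001,-0.01],"spin":0},{"jaw":0.035,"translation":[0.014,-0.001,-0.01],"spin":0},{"jaw":0.035,"translation":[0.014,-0.001,-0.01],"spin":0},{"jaw":0.035,"translation":[0.014,-0.001,-0.01],"spin":0},{"jaw":0.035,"translation":[0.014,-0.001,-0.01],"spin":0},{"jaw":0.035,"translation":[0.014,-0.001,-0.01],"spin":0},{"jaw":0.035,"translation":[0.014,-0.001,-0.01],"spin":0}]'

```text
time: 13.72
tool_pos: [555.8, 184.3, 147.6]
tcp_rot: [180.0, -0.0, 96.1]
ft_force: [1.2, -1.2, -2.0]
finger_gap: 43.4
grip_force: 40.0
```

Emit:
carry_out --commands '[{"jaw":0.035,"translation":[0.015,-0.002,-0.01],"spin":0},{"jaw":0.035,"translation":[0.015,-0.002,-0.01],"spin":0},{"jaw":0.035,"translation":[0.015,-0.002,-0.01],"spin":0},{"jaw":0.035,"translation":[0.015,-0.002,-0.01],"spin":0},{"jaw":0.035,"translation":[0.015,-0.002,-0.01],"spin":0},{"jaw":0.035,"translation":[0.015,-0.002,-0.004],"spin":0},{"jaw":0.035,"translation":[0.015,-0.002,0],"spin":0},{"jaw":0.035,"translation":[0.01,0,0],"spin":0}]'

```text
time: 14.38
tool_pos: [529.4, 297.7, 200.9]
tcp_rot: [180.0, -0.0, 96.1]
ft_force: [0.1, -0.1, -3.3]
finger_gap: 43.2
grip_force: 40.0
```

Run:
```python
from h import *
np.set_printoptions(precision=1,suppress=True)
p=r.snapshot("wrist"); cv2.imwrite("pics/w6.png",p["pixels"])
np.savez("w6.npz",**{k:np.array(p[k]) for k in("K","dist_coeffs","extrinsics")})
s=r.sense();print(s["time"],s["tool_pos"],s["tcp_rot"],s["finger_gap"])
for t in "drip_tray squeegee_head blade_edge".split():
    print(t,[(round(d["score"],2),np.round(d["xy"]).astype(int).tolist(),atz(p,d["xy"],0)[:2].round(1).tolist()) for d in r.landmark_of(p,t)[:4]])
```

```text
14.4333 [528.9 298.8 200.2] [-180.    -0.1   96.2] 43.70754604143742
drip_tray [(0.81, [248, 78], [510.9, 395.0])]
squeegee_head [(0.88, [146, 246], [401.4, 179.7]), (0.82, [256, 266], [544.6, 166.0]), (0.71, [33, 78], [269.4, 373.2])]
blade_edge [(0.81, [256, 94], [521.8, 378.6]), (0.6, [99, 266], [337.1, 142.5]), (0.54, [210, 263], [483.8, 164.4])]
```

View pics/w6.png

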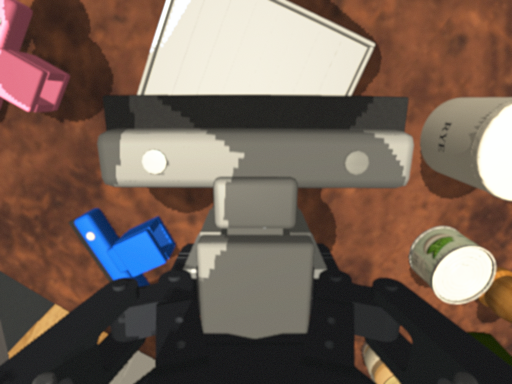

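Run:
```python
from h import *
np.set_printoptions(precision=1,suppress=True)
p=dict(np.load("w6.npz")); 
q=dict(zip("abcdef",[(167,0),(140,94),(283,0),(374,44),(350,96),(290,3)]))
W={k:atz(p,v,16)[:2] for k,v in q.items()}; print(W)
for i,j in("ab","fd","de"):
    d=W[j]-W[i]; print(i+j,np.degrees(np.arctan2(d[1],d[0])),np.linalg.norm(d))
for c in((432,120),(478,130),(413,250),(440,290)): print(c,atz(p,c,0)[:2],atz(p,c,90)[:2])
```

```text
{'a': array([424.4, 459.1]), 'b': array([399.3, 366.3]), 'c': array([538.2, 470.4]), 'd': array([635.8, 441.4]), 'e': array([620.5, 387.7]), 'f': array([545.4, 468.5])}
ab -105.17879398963358 96.10122512190507
fd -16.71741721866172 94.3958199391626
de -105.92251294450426 55.76891372182993
(432, 120) [725.5 374.4] [672.  373.3]
(478, 130) [785.  370.3] [715.9 370.3]
(413, 250) [746.1 210. ] [687.2 251.9]
(440, 290) [802.3 153. ] [728.7 209.8]
```

```bash
python3 -c "
from h import *
plan((507.5,368,200),74.2,8)"
```

```text
[0.0093, -0.0018, -0.0001] 0.0478
[0.0092, -0.0022, -0.0001] 0.0478
[0.0091, -0.0027, -0.0001] 0.0478
[0.009, -0.0031, -0.0001] 0.0478
[0.0088, -0.0035, -0.0001] 0.0478
[0.0086, -0.0039, -0.0001] 0.0478
[0.0084, -0.0043, -0.0001] 0.0478
[0.0082, -0.0047, -0.0001] 0.0478
```

Emit:
carry_out --commands '[{"jaw":0.035,"translation":[0.009,-0.002,0.005],"spin":0.048},{"jaw":0.035,"translation":[0.009,-0.002,0.01],"spin":0.048},{"jaw":0.035,"translation":[0.009,-0.003,0.01],"spin":0.048},{"jaw":0.035,"translation":[0.009,-0.003,0.01],"spin":0.048},{"jaw":0.035,"translation":[0.009,-0.003,0.01],"spin":0.048},{"jaw":0.035,"translation":[0.009,-0.004,0.01],"spin":0.048},{"jaw":0.035,"translation":[0.008,-0.004,0.01],"spin":0.048},{"jaw":0.035,"translation":[0.008,-0.005,0.005],"spin":0.048}]'

```text
time: 15.25
tool_pos: [507.8, 366.1, 128.0]
tcp_rot: [-179.9, 0.1, 73.9]
ft_force: [0.4, -0.0, -2.8]
finger_gap: 43.6
grip_force: 39.9
```

Emit:
carry_out --commands '[{"jaw":0.035,"translation":[0,0,0.015],"spin":0},{"jaw":0.035,"translation":[0,0,0.018],"spin":0},{"jaw":0.035,"translation":[0,0,0.018],"spin":0},{"jaw":0.035,"translation":[0,0,0.018],"spin":0},{"jaw":0.035,"translation":[0,0,0.018],"spin":0},{"jaw":0.035,"translation":[0,0,0.01],"spin":0},{"jaw":0.035,"translation":[0,0,0.003],"spin":0},{"jaw":0.035,"translation":[0,0,0],"spin":0}]'

```text
time: 15.92
tool_pos: [507.8, 366.4, 29.1]
tcp_rot: [-179.9, 0.1, 74.0]
ft_force: [-0.3, -0.6, -3.5]
finger_gap: 43.5
grip_force: 40.0
```

Run:
```python
from h import *
np.set_printoptions(precision=1,suppress=True)
p=r.snapshot("wrist");q=r.snapshot("scene");q2=r.snapshot("side")
s=r.sense();print(s["time"],s["tool_pos"],s["tcp_rot"],s["finger_gap"])
f=lambda i,h:cv2.resize(i,(500,h))
cv2.imwrite("pics/v7.png",np.vstack([cv2.resize(p["pixels"],(400,300)),cv2.resize(np.hstack([q["pixels"][150:220,100:220],q2["pixels"][130:200,140:260]]),(400,140))]))
```

```text
16.0667 [509.3 367.8  31.8] [179.9  -0.1  74.1] 43.719433074128446
```

View pics/v7.png

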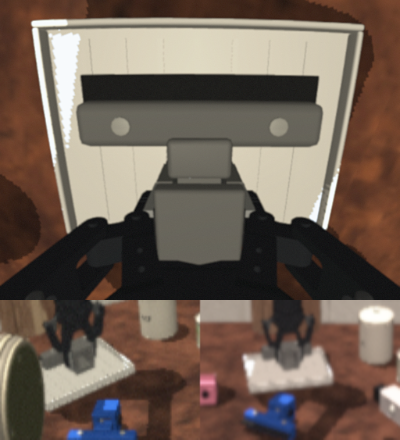

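The head sits square and centred over the tray, so I'll lower it.

Emit:
carry_out --commands '[{"jaw":0.035,"translation":[0,0,0.005],"spin":0},{"jaw":0.035,"translation":[0,0,0.005],"spin":0},{"jaw":0.035,"translation":[0,0,0.004],"spin":0},{"jaw":0.035,"translation":[0,0,0.003],"spin":0},{"jaw":0.035,"translation":[0,0,0.002],"spin":0},{"jaw":0.035,"translation":[0,0,0.001],"spin":0},{"jaw":0.035,"translation":[0,0,0],"spin":0},{"jaw":0.035,"translation":[0,0,0],"spin":0}]'

```text
time: 16.73
tool_pos: [508.3, 367.5, 10.3]
tcp_rot: [-180.0, 0.0, 74.1]
ft_force: [-0.9, 0.4, -1.6]
finger_gap: 43.5
grip_force: 40.0
```

Emit:
carry_out --commands '[{"jaw":0.035,"translation":[0,0,0.001],"spin":0},{"jaw":0.035,"translation":[0,0,0],"spin":0},{"jaw":0.035,"translation":[0,0,0.001],"spin":0},{"jaw":0.035,"translation":[0,0,0],"spin":0},{"jaw":0.035,"translation":[0,0,0],"spin":0},{"jaw":0.035,"translation":[0,0,0],"spin":0},{"jaw":0.035,"translation":[0,0,0],"spin":0},{"jaw":0.035,"translation":[0,0,0],"spin":0}]'

```text
time: 17.4
tool_pos: [508.3, 367.5, 8.3]
tcp_rot: [180.0, -0.0, 74.1]
ft_force: [0.6, -0.1, -2.2]
finger_gap: 43.6
grip_force: 40.0
```

Emit:
carry_out --commands '[{"jaw":0.035,"translation":[0,0,0.001],"spin":0},{"jaw":0.035,"translation":[0,0,0],"spin":0},{"jaw":0.035,"translation":[0,0,0.001],"spin":0},{"jaw":0.035,"translation":[0,0,0],"spin":0},{"jaw":0.035,"translation":[0,0,0],"spin":0},{"jaw":0.035,"translation":[0,0,0],"spin":0},{"jaw":0.035,"translation":[0,0,0],"spin":0},{"jaw":0.035,"translation":[0,0,0],"spin":0}]'

```text
time: 18.07
tool_pos: [508.6, 367.5, 7.3]
tcp_rot: [180.0, -0.0, 74.1]
ft_force: [-4.0, -4.2, 7.8]
finger_gap: 43.7
grip_force: 41.0
```

Emit:
carry_out --commands '[{"jaw":0.045,"translation":[0,0,0],"spin":0},{"jaw":0.05,"translation":[0,0,0],"spin":0},{"jaw":0.06,"translation":[0,0,0],"spin":0},{"jaw":0.07,"translation":[0,0,0],"spin":0},{"jaw":0.08,"translation":[0,0,0],"spin":0},{"jaw":0.085,"translation":[0,0,0],"spin":0},{"jaw":0.085,"translation":[0,0,0],"spin":0},{"jaw":0.085,"translation":[0,0,-0.002],"spin":0}]'

```text
time: 18.73
tool_pos: [508.0, 367.2, 7.9]
tcp_rot: [-180.0, 0.0, 74.1]
ft_force: [0.2, -0.3, -0.3]
finger_gap: 85.3
grip_force: 0.0
```

Emit:
carry_out --commands '[{"jaw":0.085,"translation":[0,0,-0.005],"spin":0},{"jaw":0.085,"translation":[0,0,-0.015],"spin":0},{"jaw":0.085,"translation":[0,0,-0.025],"spin":0},{"jaw":0.085,"translation":[0,0,-0.03],"spin":0},{"jaw":0.085,"translation":[0,0,-0.03],"spin":0},{"jaw":0.085,"translation":[0,0,-0.03],"spin":0},{"jaw":0.085,"translation":[0,0,-0.02],"spin":0},{"jaw":0.085,"translation":[0,0,0],"spin":0}]'

```text
time: 19.4
tool_pos: [511.2, 369.2, 170.7]
tcp_rot: [179.6, -0.4, 74.1]
ft_force: [0.1, 0.4, 1.3]
finger_gap: 85.1
grip_force: 0.0
```

Run:
```python
from h import *
p=r.snapshot("wrist");q=r.snapshot("scene")
s=r.sense();print(s["time"],s["tool_pos"],s["ft_force"],s["finger_gap"])
cv2.imwrite("pics/v8.png",np.vstack([cv2.resize(p["pixels"],(400,300)),cv2.resize(q["pixels"][130:270,100:410],(400,181))]))
```

```text
19.5 [509.08610518 367.97000194 165.17997364] [-0.78574322 -0.32714017 -1.21346374] 85.02193147148164
```

View pics/v8.png

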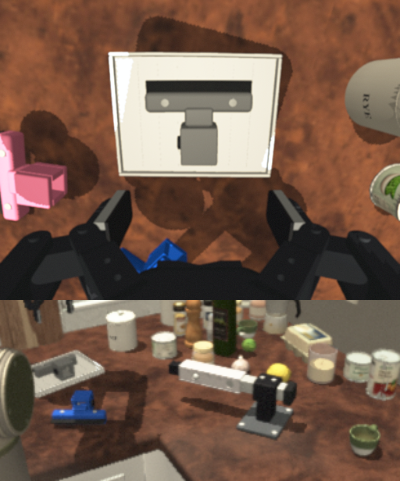

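The grey head lies flat inside the tray walls (around (198,120)). The tube is shortened with the pin out (around (207,376)), and the bystanders haven't moved.

```bash
python3 -c "
from bench import r
print(r.hand_in())"
```

```text
the job is handed in; nothing more can be done
None
```

The job is handed in at about 19.5 s of the 48 s: the tube is slid in with the pin out in hole 2, the grey head is off and lying flat, bottom down, inside the tray walls, and the mug, honey jar and tin were not touched.

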